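# Open the terminal cover of the kiln's relay box

### The job

Open the terminals of the kiln's blue relay box for checking: press the orange snap tab of the white cover down and, keeping it pressed, push the cover off its seat along its arrow until the whole cover is out of its two dark guide rails and lies flat and loose on top of the box. Do it with the fingertips alone: the cover is only slid, never picked up, and it must not go over the edge of the box. Leave everything else on the bench where it is.

Things in the scene. Friction and masses are not known exactly. Their poses are not given: they have to be found in the camera images.
- relay_box: the kiln's relay box, a fixed blue enclosure 230 mm long (x), 140 mm wide (y; 160 mm over the fins on its sides), flat top 80 mm above the bench. Origin: centre of its underside; +x is the way the cover slides. The terminal well is in the top's -x half (x -88 to -10 mm); the +x half (x -10 to +115 mm) is flat and empty, level with the cover's seat: the cover slides onto it.
- rail_end (a point): midway between the +x ends of the two dark guide rails, level with the box's top: x -25 mm in the box's frame. The rails run from here 68 mm back, at y +-52 to +-64 mm, stand 9.5 mm above the top and hold down the cover's side flanges.
- catch_bar (a point): the middle of the top of the blue catch bar that crosses behind the seated cover and holds the tab's tooth: 4.5 mm thick, 124 mm wide, its top 96 mm above the bench.
- cover: the terminal cover, a loose white plate 96 mm long (x), 112 mm wide over its side flanges, 10 mm thick, about 135 g. Origin: centre of its underside; x along its orange arrow. Seated, it lies at (-45, 0, 80) mm in the box's frame. It can only slide along +x, and only with the snap tab pressed in; it is free of the rails after 68 mm and tips over the box's far end after some 160 mm.
- tab_pad (a point): centre of the top of the orange finger pad of the snap tab: 26 mm (x) by 42 mm (y), 97 mm above the bench at rest, 25 mm behind the cover's middle. Pressed straight down: 3 N starts it, 7 N takes it to its stop 4.7 mm down; the catch is free from 2.5 mm. Let go before the cover has slid 10 mm, it springs back and catches again. It tilts up to 7 degrees, rear end lower.
- thumb_rib (a point): the rear face of the grey thumb rib, an upright bar 68 mm wide and 6 mm thick across the cover, 17 mm ahead of the pad's centre (4 mm ahead of its front edge, 41 mm ahead of the catch bar). A fingertip on the pad pushes the cover by this face. The point is in its middle, 20 mm above the cover's underside; the rib's top is 106 mm above the bench.
- tab (a joint): how far the snap tab is pressed in, rad: 0 at rest, 0.06 where the catch is just free, 0.12 at its stop.
- cover_corner_left (a point): the cover's rear left corner (x -48, y +56, z +2 mm in the cover's frame)
- cover_corner_right (a point): the cover's rear right corner (x -48, y -56, z +2 mm in the cover's frame)
- frit_jar_blue: a closed jar of blue frit, 54 mm wide, 85 mm tall, standing beside the box; origin at the centre of its underside
- frit_jar_amber: a closed jar of amber frit, 54 mm wide, 85 mm tall, standing beside the box; origin at the centre of its underside
- screwdriver: a 190 mm screwdriver lying beside the box; origin at the underside, near the middle of its length, x axis towards its tip
- paddle: a graphite paddle (black plate 95 x 60 x 12 mm, wooden handle), 235 mm long, lying on the bench; x axis towards the plate
- tweezers: steel tweezers, 180 mm long, 10 mm high, lying on the bench; x axis towards the tips
- shade_glasses: dark shade glasses, 140 mm wide, 38 mm high, standing on their rims and temples; origin under the middle of the lenses
- roller_rest: a glass-rod rest: round grey foot 110 mm wide, steel post, two brass rollers at the top, 160 mm tall; origin under the foot
Mind the look-alikes: they are no part of the job. There is more than one size of the cover; the one meant has the size given above.

How it is judged:
By the outcome, as a careful person would: the job done as asked, in the order asked, and still so for the second after the job is handed in, with the robot touching nothing.
It also fails if it takes over 34 s, if anything falls off the work surface, if the arm or the gripper's body presses on something with over 40 N, if the wrist force passes 120 N, or if a joint passes its speed limit or range.

### The arm

A 6-joint arm with a two-finger parallel gripper is mounted at the origin on the work surface. World frame = base frame: x ahead of the robot, y to its left, z up, the work surface at z = 0. Lengths are in m, angles in degrees, forces in N, time in s.
With the tool pointing down it reaches from about 0.4 to 0.825 m from the base axis. Payload 7 kg.
Tool frame: the origin (TCP) lies midway between the tips of the shut fingers; the grasp point (between the pads) lies 19 mm behind it (ctrl.hold_point_z is the distance from the TCP to the grasp point, in m); z points along the fingers, y is the line along which they close (so a half turn about z gives the same grasp; the last joint's range is limited). The gripper opens to 88 mm and grips with 3 to 60 N. Pads are 19 mm wide; open, the fingers measure 130 mm over their backs; the gripper's body (78 mm by 193 mm) begins 47 mm behind the grasp point.
Start: joints at [91.278, 20.546, 0.682, 0, -70.136, -16.507], TCP at [0.177, 0.651, 0.227] pointing down, gripper open.
Joint ranges: [-176.03, 176.03], [-82.01, 121.73], [-58.28, 71.71], [-173.87, 95.51], [-174.79, -0.11], [-173.66, 173.66]. Speed limits (degrees/s): [136.94, 136.94, 172.46, 180, 180, 180].

### API

Orientations are given as [roll, pitch, yaw] about the fixed x, y, z axes, in that order (R = Rz(yaw) Ry(pitch) Rx(roll)).
In Python, from plant import ctrl gives the robot as it stands.
- The arm moves only by the tool apply_moves, never from a script. Its argument "deltas" is a list of rows, each an object with "fingers": the finger opening in mm, from 0 to 87.6; "delta_pos": the shift along the tool's x, y, z in mm, a list of three; "angular": the turn, a rotation vector about the tool's x, y, z in degrees, a list of three. A call has 1 to 10 rows; each row is the pose to reach, as a shift and turn from the pose commanded when the call began, along the tool's axes at that moment; what a row does not reach only later rows make up. A row lasts 1/10 s, in which the tool goes at most 50 mm and 8.59 degrees, less where a joint would pass 70% of its speed; a pose out of reach is approached as far as the arm can. A call with a gripper value outside its range is refused whole. The fingers move at their own pace and stop on an object; the grip force is fixed at half the most. Time passes only in rows, so rows that repeat a pose let the fingers close. It gives the time, the measured TCP pose, the force, the opening and the grip force at its end, in the units of the state.
- ctrl.get_obs(): the state, without advancing time (a new reading comes with each control period).
- ctrl.snapshot(name): name is "scene" or "top"; returns the picture (480x640x3 uint8, red, green, blue); there is no depth.
- ctrl.camera_params(name): a dict with "fx", "fy", "cx", "cy" (pixels), "cam_to_world" (4x4, takes a point from camera to world coordinates). Camera axes: x right, y up, looking along -z (the intrinsics and any distortion apply to the point x, -y, -z); pixel columns grow to the right and rows downward; lengths in m; the calibration is good to about 2 mm. A picture is of the moment at which its call begins. camera_params takes no time and is no camera call.
- ctrl.close_job(): hands the job in; it is judged then, once.
The state is a dict: "clock": time; "joint_pos": joint angles; "qvel": joint speeds; "tau": joint torques, N m; "tool_pos": TCP position; "orientation": TCP orientation; "force": force on the tool from outside, world axes, zero at the start; "moment": the same for the moment, N m; "opening": finger opening in m; "gripper_force": force on a finger pad.
Only numpy, scipy, OpenCV 4.12 (cv2) and the standard library are available. Lean on these libraries where they do the work, as an engineer would, in place of code of your own. Each camera call takes 0.05 s, during which the arm holds its last target. There are 200 camera calls.

## Working session

There is one attempt and no reset: what is moved stays moved. The work goes in short steps, Python scripts to look and compute and a tool call to move; the robot and the scene stay as the last step left them, time stands still between calls to the robot, and variables do not carry over. Pictures are saved under pics/ and viewed, at most 10 in all, crops included, and the job is handed in when it is done.

Besides the shell and the picture viewer there is one more tool, called after "Emit:" as name(argument=value, ...), one argument or row to a line, values as JSON. apply_moves: Moves the arm, as the interface text tells. Its arguments: {"type":"object","properties":{"deltas":{"type":"array"}},"required":["deltas"]}

```bash
mkdir -p pics; ls; python3 - <<'E'
from plant import ctrl
import cv2,json
for n in("scene","top"):
    cv2.imwrite(f"pics/{n}0.png",ctrl.snapshot(n)[:,:,::-1]); p=ctrl.camera_params(n); print(n,{k:(v.round(4).tolist() if hasattr(v,'round') and hasattr(v,'shape') else v) for k,v in p.items()})
print(ctrl.get_obs())
E
```

```text
pics
scene {'fx': 523.03243291711, 'fy': 523.03243291711, 'cx': 323.06186318312837, 'cy': 239.87496088715423, 'cam_to_world': [[0.8568, -0.3408, 0.3868, 1.1631], [0.5155, 0.5807, -0.6302, -1.0512], [-0.0098, 0.7393, 0.6733, 1.1688], [0.0, 0.0, 0.0, 1.0]]}
top {'fx': 580.4242178289501, 'fy': 580.4242178289501, 'cx': 316.03874619867435, 'cy': 242.14712037788772, 'cam_to_world': [[0.0187, 0.9853, -0.1697, 0.2755], [-0.9998, 0.0195, 0.003, -0.0612], [0.0062, 0.1696, 0.9855, 1.6879], [0.0, 0.0, 0.0, 1.0]]}
{'clock': 0.1, 'joint_pos': array([ 9.12774336e+01,  2.05878701e+01,  6.39601273e-01, -1.58793627e-02,
       -7.01349441e+01, -1.65060285e+01]), 'qvel': array([-0.00427677, -0.12041835,  0.1094278 ,  0.08781941, -0.03797043,
        0.02529279]), 'tau': array([-4.83817421e-04, -5.84166133e+01,  2.93753117e+01,  7.01544374e+00,
        1.02117399e-02, -4.45425917e-05]), 'tool_pos': array([0.17723508, 0.65087899, 0.22572052]), 'orientation': array([ 1.79915975e+02, -9.33083082e-03, -1.52339948e+01]), 'force': array([-0.12012294, -0.20001757, -0.46428833]), 'moment': array([0.03547983, 0.02224817, 0.02898346]), 'gripper_force': 0.0, 'opening': 0.08781817877391047}
```

View pics/scene0.png

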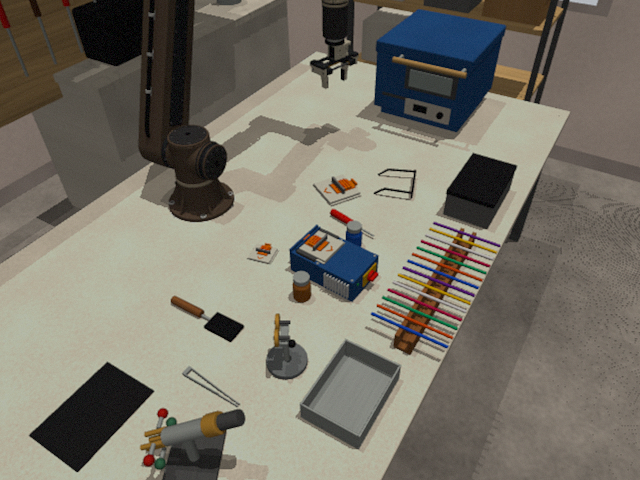

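View pics/top0.png

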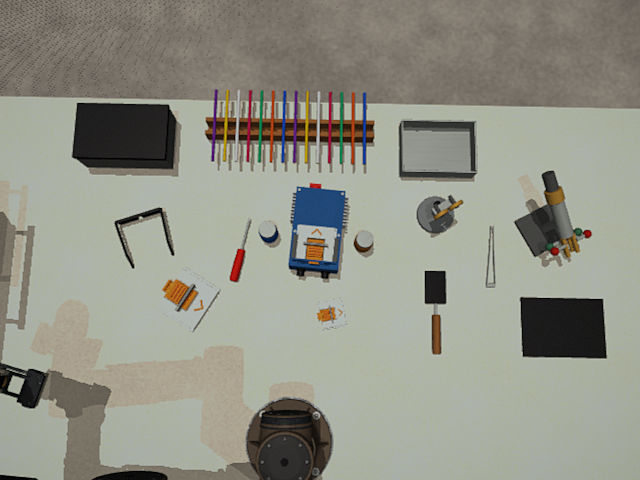

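The top view shows the box around (318,232), with its +x end pointing up in the image (world +x). The white cover is at about (317,245), the jars at (268,231) and (364,241), and decoy covers lie on the bench. Next I'll measure them on enlarged crops.

```bash
cat > h.py <<'E'
import numpy as np,cv2
from plant import ctrl
def ray(n,uv):
    p=ctrl.camera_params(n);T=np.array(p["cam_to_world"])
    d=np.array([(uv[0]-p["cx"])/p["fx"],-(uv[1]-p["cy"])/p["fy"],-1.]);return T[:3,3],T[:3,:3]@d
def onz(n,uv,z):
    o,d=ray(n,uv);return (o+d*(z-o[2])/d[2])
def proj(n,P):
    p=ctrl.camera_params(n);T=np.linalg.inv(np.array(p["cam_to_world"]));c=T[:3,:3]@np.array(P)+T[:3,3]
    return np.array([p["cx"]+p["fx"]*c[0]/-c[2],p["cy"]-p["fy"]*c[1]/-c[2]])
def tri(uvt,uvs):
    o1,d1=ray("top",uvt);o2,d2=ray("scene",uvs)
    A=np.stack([d1,-d2],1);s=np.linalg.lstsq(A,o2-o1,rcond=None)[0]
    a,b=o1+d1*s[0],o2+d2*s[1];return (a+b)/2,np.linalg.norm(a-b)
E
python3 - <<'E'
from h import *
a=cv2.imread("pics/top0.png")[170:290,255:385];b=cv2.imread("pics/scene0.png")[215:305,280:390]
a=cv2.resize(a,None,fx=3.6,fy=3.6,interpolation=cv2.INTER_CUBIC)
b=cv2.resize(b,None,fx=3,fy=3,interpolation=cv2.INTER_CUBIC)
c=np.zeros((max(a.shape[0],b.shape[0]),a.shape[1]+b.shape[1],3),np.uint8);c[:a.shape[0],:a.shape[1]]=a;c[:b.shape[0],a.shape[1]:]=b
print(c.shape,a.shape);cv2.imwrite("pics/crop0.png",c)
im=cv2.imread("pics/top0.png");h=cv2.cvtColor(im,cv2.COLOR_BGR2HSV)
def show(nm,m,z):
    n,l,s,ct=cv2.connectedComponentsWithStats(m)
    for i in range(1,n):
        x,y,w,hh,ar=s[i]
        if ar>15 and 255<x<385 and 170<y<290:
            r=cv2.minAreaRect(np.argwhere(l==i)[:,::-1].astype(np.float32))
            print(nm,s[i],ct[i].round(1),[np.round(q,1) for q in r],onz("top",ct[i],z).round(4), onz("top",r[0],z).round(4))
show("orange",cv2.inRange(h,(5,120,100),(22,255,255)),.097)
show("blue",cv2.inRange(h,(100,120,40),(125,255,255)),.08)
show("white",cv2.inRange(h,(0,0,190),(180,25,255)),.09)
E
```

```text
(432, 798, 3) (432, 468, 3)
orange [307 239  17   5  57] [315.5 240.6] [array([315.1, 240.6]), array([16.1,  3.5]), np.float64(5.7)] [ 0.5537 -0.0644  0.097 ] [ 0.5539 -0.0634  0.097 ]
orange [306 245  18  16 227] [314.2 252.5] [array([314.3, 252.4]), array([16.7, 13.7]), np.float64(5.7)] [ 0.5204 -0.0613  0.097 ] [ 0.5205 -0.0616  0.097 ]
orange [308 261  11   3  23] [312.9 262.3] [array([313., 262.]), array([ 2., 10.]), np.float64(90.0)] [ 0.4927 -0.0584  0.097 ] [ 0.4936 -0.0586  0.097 ]
blue [ 289  187   56   84 2300] [317.7 218.8] [array([316.6, 228.8]), array([49.3, 80.6]), np.float64(5.7)] [ 0.6195 -0.0696  0.08  ] [ 0.5908 -0.0668  0.08  ]
blue [260 229  18  14  78] [270.4 237.5] [array([269.8, 236.6]), array([ 9.8, 17.3]), np.float64(69.4)] [0.5632 0.0625 0.08  ] [0.5658 0.0643 0.08  ]
```

View pics/crop0.png

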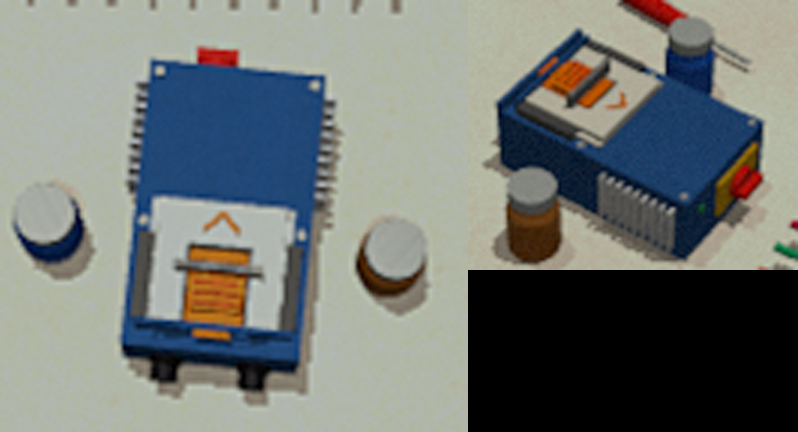

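The crops show the box's four white screws: top crop (160,70), (316,86), (144,219), (301,234), and all four again in the scene crop. The rib runs across at (175,264)–(262,274), and the pad's stripes are just below it. Next I triangulate the screws, rib and box corners.

```bash
python3 - <<'E'
from h import *
T=lambda u,v:(255+u/3.6-.36,170+v/3.6-.36); S=lambda u,v:(280+(u-468)/3-.33,215+v/3-.33)
t=[T(160,70),T(316,86),T(144,219),T(301,234)];s=[S(752,122),S(684,196),S(657,72),S(580,145)]
W=[]
for a,b in zip(t,s):
    P,e=tri(a,b);Q=onz("top",a,.081);R=onz("scene",b,.081);W.append((Q+R)/2);print(P.round(4),round(e,4),Q.round(4),R.round(4))
W=np.array(W);f=lambda d:np.degrees(np.arctan2(d[1],d[0]))
print("yaw",f(W[0]-W[2]),f(W[1]-W[3]),f(W[0]-W[1])-90,f(W[2]-W[3])-90, W.mean(0))
for nm,a,z in [("far mid",(239,69),.08),("rib L",(175,265),.106),("rib R",(262,274),.106),("cover front L",(154,198),.09),("cover front R",(297,210),.09),("pad stripes L",(184,300),.097),("pad R",(242,306),.097),("catch L",(137,322),.096),("catch R",(300,335),.096)]:
    print(nm,onz("top",T(*a),z).round(4))
E
```

```text
[ 0.7053 -0.0145  0.0809] 0.0008 [ 0.7049 -0.0148  0.081 ] [ 0.7056 -0.0143  0.081 ]
[ 0.6952 -0.138   0.081 ] 0.002 [ 0.6944 -0.1386  0.081 ] [ 0.6959 -0.1373  0.081 ]
[ 0.5867 -0.0031  0.0839] 0.007 [ 0.5844 -0.0051  0.081 ] [0.5876 0.0024 0.081 ]
[ 0.5748 -0.1283  0.0806] 0.0005 [ 0.5749 -0.1282  0.081 ] [ 0.5749 -0.1289  0.081 ]
yaw -6.311904020300689 -4.475905102331684 -4.709663890387802 -4.990618762840398 [ 0.64033308 -0.07059534  0.081     ]
far mid [ 0.7073 -0.0774  0.08  ]
rib L [ 0.5441 -0.0307  0.106 ]
rib R [ 0.5385 -0.0976  0.106 ]
cover front L [ 0.5995 -0.0128  0.09  ]
cover front R [ 0.5922 -0.1244  0.09  ]
pad stripes L [ 0.5185 -0.038   0.097 ]
pad R [ 0.5147 -0.0828  0.097 ]
catch L [ 0.5008 -0.0023  0.096 ]
catch R [ 0.4932 -0.1277  0.096 ]
```

Triangulation agrees: box centre is about (0.5925, -0.068) and yaw about -4.8°. Screw, rib and front-edge checks agree within about 2 mm. Next I compute the deltas for an approach above the pad with the fingers shut.

```bash
cat >> h.py <<'E'
from scipy.spatial.transform import Rotation as Ro
C=np.array([.5925,-.068]);YAW=-4.8;AX=np.array([np.cos(np.radians(YAW)),np.sin(np.radians(YAW))]);AY=np.array([-AX[1],AX[0]])
def state():
    o=ctrl.get_obs();p=o["tool_pos"];d=p[:2]-C
    print("t",round(o["clock"],2),"box xyz mm",(1e3*d@AX).round(1),(1e3*d@AY).round(1),(1e3*p[2]).round(1),"rpy",o["orientation"].round(2),"F",o["force"].round(1),"open",round(o["opening"],4));return o
def delta(bx,by,z):
    o=state();R=Ro.from_euler("xyz",o["orientation"],degrees=True)
    P=np.r_[C+AX*bx/1e3+AY*by/1e3,z/1e3];G=Ro.from_euler("xyz",[180,0,YAW],degrees=True)
    print("pos",(1e3*R.inv().apply(P-o["tool_pos"])).round(1),"rot",np.degrees((R.inv()*G).as_rotvec()).round(2))
E
python3 -c "
from h import *
delta(-67,0,150)"
```

```text
t 0.1 box xyz mm -474.0 681.6 225.7 rpy [ 1.7992e+02 -1.0000e-02 -1.5230e+01] F [-0.1 -0.2 -0.5] open 0.0878
pos [523.7 596.5  76.7] rot [  0.08  -0.   -10.43]
```

Emit:
apply_moves(
  deltas=[
    {"fingers": 0,"delta_pos": [523,596,40],"angular": [0,0,-10.4]},
    {"fingers": 0,"delta_pos": [523,596,40],"angular": [0,0,-10.4]},
    {"fingers": 0,"delta_pos": [523,596,40],"angular": [0,0,-10.4]},
    {"fingers": 0,"delta_pos": [523,596,40],"angular": [0,0,-10.4]},
    {"fingers": 0,"delta_pos": [523,596,40],"angular": [0,0,-10.4]},
    {"fingers": 0,"delta_pos": [523,596,40],"angular": [0,0,-10.4]},
    {"fingers": 0,"delta_pos": [523,596,40],"angular": [0,0,-10.4]},
    {"fingers": 0,"delta_pos": [523,596,40],"angular": [0,0,-10.4]},
    {"fingers": 0,"delta_pos": [523,596,40],"angular": [0,0,-10.4]},
    {"fingers": 0,"delta_pos": [523,596,40],"angular": [0,0,-10.4]},
  ],
)

```text
clock: 1.1
tool_pos: [0.3968, 0.2006, 0.2014]
orientation: [-180.0, -0.0, -4.8]
force: [0.9, 1.4, -0.1]
opening: 0.0133
gripper_force: 0.0
```

```bash
python3 -c "
from h import *
delta(-67,0,150)"
```

```text
t 1.1 box xyz mm -217.5 251.3 201.4 rpy [-1.7997e+02 -1.0000e-02 -4.7900e+00] F [ 0.9  1.4 -0.1] open 0.0133
pos [150.5 251.3  51.3] rot [-0.03 -0.01  0.01]
```

Emit:
apply_moves(
  deltas=[
    {"fingers": 0,"delta_pos": [150,250,30],"angular": [0,0,0]},
    {"fingers": 0,"delta_pos": [150,250,30],"angular": [0,0,0]},
    {"fingers": 0,"delta_pos": [150,250,30],"angular": [0,0,0]},
    {"fingers": 0,"delta_pos": [150,250,30],"angular": [0,0,0]},
    {"fingers": 0,"delta_pos": [150,250,30],"angular": [0,0,0]},
    {"fingers": 0,"delta_pos": [150,250,30],"angular": [0,0,0]},
    {"fingers": 0,"delta_pos": [150,250,30],"angular": [0,0,0]},
    {"fingers": 0,"delta_pos": [150,250,30],"angular": [0,0,0]},
    {"fingers": 0,"delta_pos": [150,250,30],"angular": [0,0,0]},
  ],
)

```text
clock: 2.0
tool_pos: [0.5245, -0.0588, 0.1712]
orientation: [-180.0, 0.0, -4.8]
force: [0.0, 0.7, 0.5]
opening: 0.0005
gripper_force: 0.0
```

```bash
python3 -c "
from h import *
delta(-67,0,110)"
```

```text
t 2.0 box xyz mm -68.5 3.5 171.2 rpy [-1.80e+02  3.00e-02 -4.83e+00] F [0.  0.7 0.5] open 0.0005
pos [ 1.5  3.5 61.2] rot [-0.    0.03 -0.03]
```

Emit:
apply_moves(
  deltas=[
    {"fingers": 0,"delta_pos": [1,3,30],"angular": [0,0,0]},
    {"fingers": 0,"delta_pos": [1,3,60],"angular": [0,0,0]},
    {"fingers": 0,"delta_pos": [1,3,60],"angular": [0,0,0]},
    {"fingers": 0,"delta_pos": [1,3,60],"angular": [0,0,0]},
    {"fingers": 0,"delta_pos": [1,3,60],"angular": [0,0,0]},
  ],
)

```text
clock: 2.5
tool_pos: [0.5268, -0.0614, 0.1131]
orientation: [-180.0, -0.1, -4.7]
force: [0.2, -0.2, -0.4]
opening: 0.0003
gripper_force: 0.0
```

```bash
python3 - <<'E'
from h import *
delta(-67,0,98)
a=ctrl.snapshot("top")[170:290,255:385,::-1];b=ctrl.snapshot("scene")[190:300,280:390,::-1]
a=cv2.resize(a,None,fx=3.4,fy=3.4,interpolation=cv2.INTER_CUBIC);b=cv2.resize(b,(352,352),interpolation=cv2.INTER_CUBIC)
c=np.zeros((408,442+352,3),np.uint8);c[:a.shape[0],:a.shape[1]]=a;c[:352,442:]=b;cv2.imwrite("pics/crop1.png",c)
E
```

```text
t 2.5 box xyz mm -66.0 1.1 113.1 rpy [-1.7998e+02 -1.4000e-01 -4.7300e+00] F [ 0.2 -0.2 -0.4] open 0.0003
pos [-1.   1.1 15.1] rot [-0.02 -0.14  0.07]
```

View pics/crop1.png

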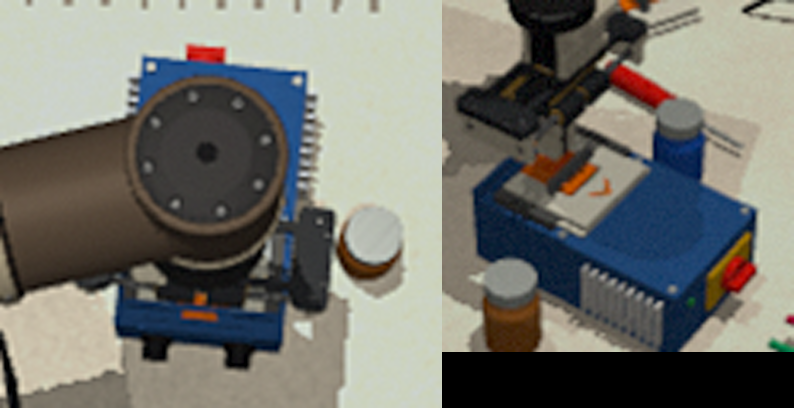

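The scene crop shows the shut fingertips just behind the grey rib at about (560,140), above the orange pad, so they're well placed. I descend until contact.

Emit:
apply_moves(
  deltas=[
    {"fingers": 0,"delta_pos": [-1,1,8],"angular": [0,0,0]},
    {"fingers": 0,"delta_pos": [-1,1,12],"angular": [0,0,0]},
    {"fingers": 0,"delta_pos": [-1,1,14],"angular": [0,0,0]},
    {"fingers": 0,"delta_pos": [-1,1,14],"angular": [0,0,0]},
    {"fingers": 0,"delta_pos": [-1,1,14],"angular": [0,0,0]},
  ],
)

```text
clock: 3.1
tool_pos: [0.5243, -0.0633, 0.0974]
orientation: [180.0, 0.0, -4.8]
force: [-0.7, -1.5, 0.4]
opening: 0.0001
gripper_force: 0.7
```

```bash
python3 -c "
from h import *
delta(-67,0,93)"
```

```text
t 3.1 box xyz mm -68.4 -1.0 97.4 rpy [ 1.7999e+02  4.0000e-02 -4.8400e+00] F [-0.7 -1.5  0.4] open 0.0001
pos [ 1.4 -1.   4.4] rot [ 0.01  0.04 -0.04]
```

Emit:
apply_moves(
  deltas=[
    {"fingers": 0,"delta_pos": [0,0,2],"angular": [0,0,0]},
    {"fingers": 0,"delta_pos": [0,0,3],"angular": [0,0,0]},
    {"fingers": 0,"delta_pos": [0,0,4],"angular": [0,0,0]},
    {"fingers": 0,"delta_pos": [0,0,4],"angular": [0,0,0]},
    {"fingers": 0,"delta_pos": [0,0,4],"angular": [0,0,0]},
  ],
)

```text
clock: 3.6
tool_pos: [0.5245, -0.0633, 0.0939]
orientation: [180.0, -0.0, -4.8]
force: [-3.9, 0.2, 9.0]
opening: 0.0007
gripper_force: 4.4
```

```bash
python3 -c "
from h import *
state()"
```

```text
t 3.6 box xyz mm -68.1 -1.0 93.9 rpy [179.99  -0.    -4.82] F [-3.9  0.2  9. ] open 0.0007
```

Emit:
apply_moves(
  deltas=[
    {"fingers": 0,"delta_pos": [0,0,0.6],"angular": [0,0,0]},
    {"fingers": 0,"delta_pos": [2,0,0.6],"angular": [0,0,0]},
    {"fingers": 0,"delta_pos": [4,0,0.6],"angular": [0,0,0]},
    {"fingers": 0,"delta_pos": [6,0,0.6],"angular": [0,0,0]},
    {"fingers": 0,"delta_pos": [8,0,0.6],"angular": [0,0,0]},
    {"fingers": 0,"delta_pos": [10,0,0.6],"angular": [0,0,0]},
    {"fingers": 0,"delta_pos": [10,0,0.6],"angular": [0,0,0]},
  ],
)

```text
clock: 4.3
tool_pos: [0.5337, -0.0644, 0.0933]
orientation: [180.0, 0.1, -4.8]
force: [-8.0, 0.0, 12.0]
opening: 0.0002
gripper_force: 6.2
```

```bash
python3 -c "
from h import *
state()"
```

```text
t 4.3 box xyz mm -58.9 -1.3 93.3 rpy [ 1.7996e+02  9.0000e-02 -4.8300e+00] F [-8.  0. 12.] open 0.0002
```

Emit:
apply_moves(
  deltas=[
    {"fingers": 0,"delta_pos": [3,0,0],"angular": [0,0,0]},
    {"fingers": 0,"delta_pos": [6,0,0],"angular": [0,0,0]},
    {"fingers": 0,"delta_pos": [9,0,0],"angular": [0,0,0]},
    {"fingers": 0,"delta_pos": [12,0,0],"angular": [0,0,0]},
    {"fingers": 0,"delta_pos": [15,0,0],"angular": [0,0,0]},
    {"fingers": 0,"delta_pos": [18,0,0],"angular": [0,0,0]},
    {"fingers": 0,"delta_pos": [20,0,0],"angular": [0,0,0]},
  ],
)

```text
clock: 5.0
tool_pos: [0.5535, -0.0661, 0.0933]
orientation: [180.0, 0.1, -4.8]
force: [-8.4, 0.3, 12.1]
opening: 0.0004
gripper_force: 6.4
```

```bash
python3 - <<'E'
from h import *
state()
a=ctrl.snapshot("top")[170:290,255:385,::-1];b=ctrl.snapshot("scene")[190:300,280:390,::-1]
a=cv2.resize(a,None,fx=3.4,fy=3.4,interpolation=cv2.INTER_CUBIC);b=cv2.resize(b,(352,352),interpolation=cv2.INTER_CUBIC)
c=np.zeros((408,442+352,3),np.uint8);c[:a.shape[0],:a.shape[1]]=a;c[:352,442:]=b;cv2.imwrite("pics/crop2.png",c)
E
```

```text
t 5.0 box xyz mm -39.0 -1.4 93.3 rpy [ 1.7996e+02  1.0000e-01 -4.8300e+00] F [-8.4  0.3 12.1] open 0.0004
```

View pics/crop2.png

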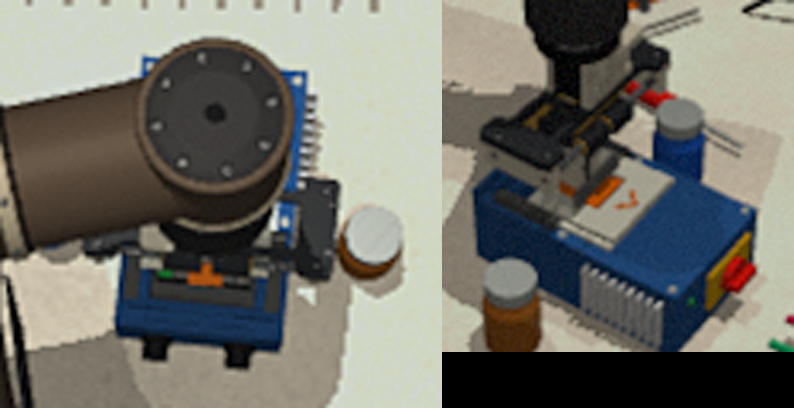

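The cover has slid about 23 mm, straight in its rails, with the push steady at 8 N and the press at 12 N. I carry on pushing.

Emit:
apply_moves(
  deltas=[
    {"fingers": 0,"delta_pos": [4,0,0],"angular": [0,0,0]},
    {"fingers": 0,"delta_pos": [8,0,0],"angular": [0,0,0]},
    {"fingers": 0,"delta_pos": [12,0,0],"angular": [0,0,0]},
    {"fingers": 0,"delta_pos": [16,0,0],"angular": [0,0,0]},
    {"fingers": 0,"delta_pos": [20,0,0],"angular": [0,0,0]},
    {"fingers": 0,"delta_pos": [24,0,0],"angular": [0,0,0]},
    {"fingers": 0,"delta_pos": [28,0,0],"angular": [0,0,0]},
    {"fingers": 0,"delta_pos": [32,0,0],"angular": [0,0,0]},
    {"fingers": 0,"delta_pos": [36,0,0],"angular": [0,0,0]},
  ],
)

```text
clock: 6.0
tool_pos: [0.5895, -0.069, 0.0934]
orientation: [180.0, 0.1, -4.8]
force: [-7.3, 0.4, 11.0]
opening: 0.0004
gripper_force: 5.9
```

Emit:
apply_moves(
  deltas=[
    {"fingers": 0,"delta_pos": [4,0,0],"angular": [0,0,0]},
    {"fingers": 0,"delta_pos": [8,0,0],"angular": [0,0,0]},
    {"fingers": 0,"delta_pos": [12,0,0],"angular": [0,0,0]},
    {"fingers": 0,"delta_pos": [16,0,0],"angular": [0,0,0]},
    {"fingers": 0,"delta_pos": [20,0,0],"angular": [0,0,0]},
    {"fingers": 0,"delta_pos": [23,0,0],"angular": [0,0,0]},
    {"fingers": 0,"delta_pos": [24,0,0],"angular": [0,0,0]},
    {"fingers": 0,"delta_pos": [24,0,0],"angular": [0,0,0]},
  ],
)

```text
clock: 6.8
tool_pos: [0.6131, -0.0713, 0.0939]
orientation: [179.9, 0.1, -4.8]
force: [-8.9, 0.8, 13.4]
opening: 0.0004
gripper_force: 7.6
```

```bash
python3 - <<'E'
from h import *
state()
a=ctrl.snapshot("top")[170:290,255:385,::-1];b=ctrl.snapshot("scene")[190:300,280:390,::-1]
a=cv2.resize(a,None,fx=3.4,fy=3.4,interpolation=cv2.INTER_CUBIC);b=cv2.resize(b,(352,352),interpolation=cv2.INTER_CUBIC)
c=np.zeros((408,442+352,3),np.uint8);c[:a.shape[0],:a.shape[1]]=a;c[:352,442:]=b;cv2.imwrite("pics/crop3.png",c)
E
```

```text
t 6.8 box xyz mm 20.8 -1.5 93.9 rpy [ 1.7994e+02  1.1000e-01 -4.8200e+00] F [-8.9  0.8 13.4] open 0.0004
```

View pics/crop3.png

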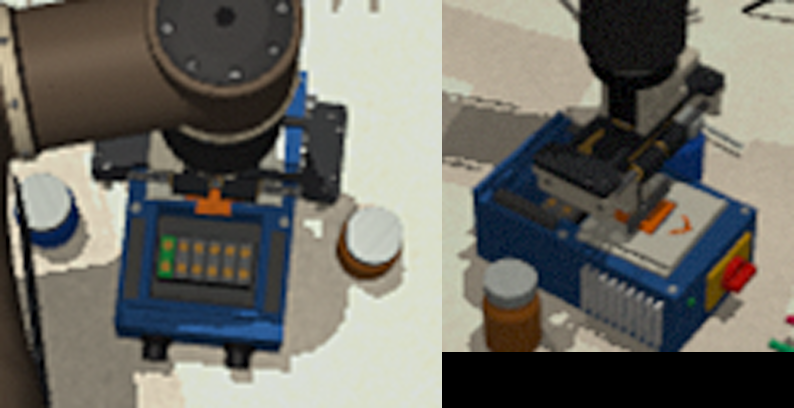

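The terminals are exposed and the cover is flat beyond the rails. I unload gently and lift straight up.

Emit:
apply_moves(
  deltas=[
    {"fingers": 0,"delta_pos": [-0.5,0,-1],"angular": [0,0,0]},
    {"fingers": 0,"delta_pos": [-1.0,0,-2],"angular": [0,0,0]},
    {"fingers": 0,"delta_pos": [-2,0,-4],"angular": [0,0,0]},
    {"fingers": 0,"delta_pos": [-3,0,-7],"angular": [0,0,0]},
    {"fingers": 0,"delta_pos": [-3,0,-12],"angular": [0,0,0]},
    {"fingers": 0,"delta_pos": [-3,0,-20],"angular": [0,0,0]},
    {"fingers": 0,"delta_pos": [-3,0,-50],"angular": [0,0,0]},
    {"fingers": 0,"delta_pos": [-3,0,-90],"angular": [0,0,0]},
    {"fingers": 0,"delta_pos": [-40,-40,-110],"angular": [0,0,0]},
    {"fingers": 0,"delta_pos": [-70,-75,-110],"angular": [0,0,0]},
  ],
)

```text
clock: 7.9
tool_pos: [0.5543, 0.0072, 0.2056]
orientation: [-179.9, -0.3, -5.0]
force: [0.1, 0.9, -0.6]
opening: 0.0002
gripper_force: 0.0
```

Emit:
apply_moves(
  deltas=[
    {"fingers": 0,"delta_pos": [-30,-40,0],"angular": [0,0,0]},
    {"fingers": 0,"delta_pos": [-50,-80,0],"angular": [0,0,0]},
    {"fingers": 0,"delta_pos": [-60,-120,0],"angular": [0,0,0]},
    {"fingers": 0,"delta_pos": [-60,-160,0],"angular": [0,0,0]},
    {"fingers": 0,"delta_pos": [-60,-200,0],"angular": [0,0,0]},
    {"fingers": 0,"delta_pos": [-60,-200,0],"angular": [0,0,0]},
    {"fingers": 0,"delta_pos": [-60,-200,0],"angular": [0,0,0]},
  ],
)

```text
clock: 8.6
tool_pos: [0.5099, 0.2122, 0.2026]
orientation: [180.0, 0.0, -4.7]
force: [0.3, -1.2, 0.4]
opening: 0.0004
gripper_force: 0.0
```

```bash
python3 - <<'E'
from h import *
state()
a=ctrl.snapshot("top")[170:290,255:385,::-1];b=ctrl.snapshot("scene")[190:300,280:390,::-1]
a=cv2.resize(a,None,fx=3.4,fy=3.4,interpolation=cv2.INTER_CUBIC);b=cv2.resize(b,(352,352),interpolation=cv2.INTER_CUBIC)
c=np.zeros((408,442+352,3),np.uint8);c[:a.shape[0],:a.shape[1]]=a;c[:352,442:]=b
cv2.imwrite("pics/crop4.png",c)
E
```

```text
t 8.6 box xyz mm -105.8 272.3 202.6 rpy [ 1.7999e+02  2.0000e-02 -4.7300e+00] F [ 0.3 -1.2  0.4] open 0.0004
```

View pics/crop4.png

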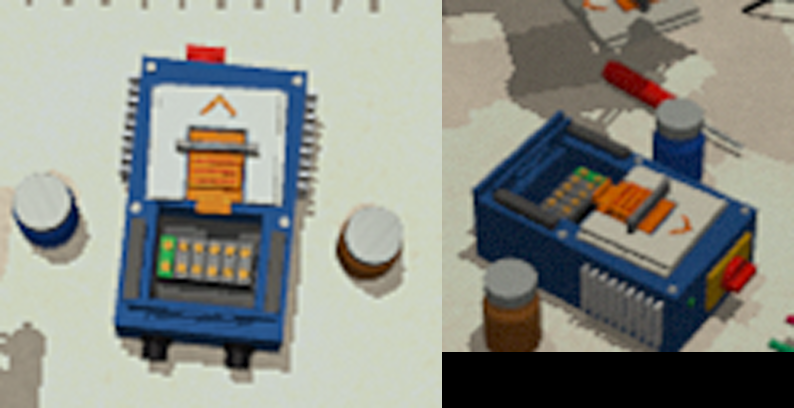

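The cover lies flat on the box, with its rear edge at crop row ~203. That is ahead of the rail ends at row ~220, about 13 mm clear. The jars are unmoved and the terminals are open. Handing in.

```bash
python3 -c "
from plant import ctrl
print(ctrl.close_job())"
```

```text
the job is handed in; nothing more can be done
None
```

The cover slid about 83 mm with its snap tab held down; it lies flat and loose on the box, about 13 mm clear of the rails, jars unmoved, and the job was handed in at about 8.7 s (no verdict returned).

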